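Hang the second reagent-shelf bracket on its slotted upright

ROBOT

A 7-joint arm with a two-finger parallel gripper is mounted at the origin on the work surface. World frame = base frame: x ahead of the robot, y to its left, z up, the work surface at z = 0. Lengths are in m, angles in rad, forces in N, time in s.
With the tool pointing down it reaches from about 0.4 to 0.875 m from the base axis. Payload 19.3 kg.
Tool frame: the origin (TCP) lies at the very end of the fingers, on their centre line; the grasp point (between the pads) lies 19 mm behind it; z points along the fingers, y is the line along which they close (so a half turn about z gives the same grasp; the last joint's range is limited). The gripper opens to 85 mm and grips with 20 to 120 N. Pads are 22 mm wide; open, the fingers measure 114 mm over their backs; the gripper's body (76 mm by 85 mm) begins 54 mm behind the grasp point. The pads swing forward as they close: fully open they stand 13 mm farther back than shut.
Start: joints at [1.165, 0.521, -0.036, 1.599, 0.021, 1.021, -0.113], TCP at [0.206, -0.59, 0.2] pointing down, gripper open.
Joint ranges: [-2.91, 2.91], [-0.3, 2.13], [-1.5, 1.42], [0.17, 2.43], [-1.26, 4.41], [0.16, 1.93], [-2.52, 2.52]. Speed limits (rad/s): [1.89, 1.89, 2.39, 2.39, 3.01, 3.01, 3.01].

INTERFACE

Orientations are given as [roll, pitch, yaw] about the fixed x, y, z axes, in that order (R = Rz(yaw) Ry(pitch) Rx(roll)).
In Python, from workcell import bot gives the robot as it stands. The module is installed in compiled form; this text tells all that it offers.
- The arm moves only by the tool apply_moves, never from a script. Its arguments are lists of equal length, an entry for each row: "claw": the finger opening in m, from 0 to 0.0854; "xyz": the shift along the tool's x, y, z in m, a list of three; "twist": the turn, a rotation vector about the tool's x, y, z in rad, a list of three. A call has 1 to 20 rows; each row shifts and turns the commanded pose from where the row before left it, along the tool's axes as they then stand; what a row does not reach is not made up. A row lasts 1/10 s, in which the tool goes at most 50 mm and 8.59 degrees, less where a joint would pass 70% of its speed; a pose out of reach is approached as far as the arm can. A call with a gripper value outside its range is refused whole. The fingers move at their own pace and stop on an object; "force" is the grip in N (left out, the last holds). Time passes only in rows, so rows that do not move let the fingers close. It gives the time, the measured TCP pose, the force, the opening and the grip force at its end, in the units of the state.
- bot.observe(): the state, without advancing time (a new reading comes with each control period).
- bot.grab_frame(name): name is "scene" or "side" or "wrist"; returns a dict with "img" (480x640x3 uint8, red, green, blue), "vfov" (degrees; the focal length in pixels is half the picture's height over the tangent of half this angle, whatever the lens; pixels are square), "cx", "cy" (the principal point, pixels), "view" (4x4, takes a point from world to camera coordinates). Camera axes: x right, y up, looking along -z (the intrinsics and any distortion apply to the point x, -y, -z); pixel columns grow to the right and rows downward; lengths in m; the calibration is good to about 2 mm. The wrist camera is an equidistant fisheye: a pixel r from the principal point sees the ray r / f radians off the axis. A picture is of the moment at which its call begins. There is no depth.
- bot.job_done(): hands the job in; it is judged then, once.
Trained networks look in the newest picture that a camera, given by its name, has taken for a name from the list of things; names that differ only in an ending like _2 or _b are one class to them, and where a whole thing is asked for, a point or a joint stands for the part that bears it (a point fixed in the world has none). Each returns a list of dicts, best first, with "score" (0 to 1); they miss things now and then, are a little off and sometimes report something else, mostly with a low value. They report only what shows in the picture. A call takes as long as a camera call. They do not tell look-alikes from the thing itself.
- bot.find_in(camera, query): "position" ([x, y, z] in m, in world coordinates, good to about 4 mm: the middle of the surface that is visible of it).
The state is a dict: "clock": time; "qpos": joint angles; "qd": joint speeds; "joint_efforts": joint torques, N m; "position": TCP position; "tool_rot": TCP orientation; "force": force on the tool from outside, world axes, zero at the start; "moment": the same for the moment, N m; "grip_width": finger opening in m; "finger_force": force on a finger pad.
Only numpy, scipy, OpenCV 4.12 (cv2) and the standard library are available. Lean on these libraries where they do the work, as an engineer would, in place of code of your own. Each camera call takes 0.05 s, during which the arm holds its last target. There are 200 camera calls.

TASK

Hang the loose shelf bracket on the empty slotted upright, like the one already fitted on the other upright: put both of its hooks through the two slots, lower it, then press it down until the spring catch locks it fully home, and let go. Work gently: feel for the slots rather than forcing the hooks, never press hard, and leave the bottle, the jar and the tube rack where they stand.

Things in the scene. Friction and masses are not known exactly. Their poses are not given: they have to be found in the camera images.
- bracket_mid (a point): Loose white bracket, a hollow box 100 long (x) by 40 wide (y) by 78 high (z), about 0.25 kg, standing on the bench on its legs; flat 6 mm top plate, open below, cheeks arched between front and rear legs. This point is its centre, 39 above its underside and 50 ahead of its flat back face; x points out of the back face, z up. Grip it across the 40 mm width from above.
- hook_upper (a point): The bracket's upper hook: on the back face's centre line, 31 above bracket_mid. A steel tongue 6 wide (y), 8 high stands 14 out of the back face along x; a lip 8 long (from 6 to 14 behind the back face) hangs 14 below the tongue. This point is the middle of the tongue's root, on the back face, 4 above the tongue's underside; axes as the bracket's.
- hook_lower (a point): The bracket's lower hook, the same as the upper one, 38 mm below it (7 below bracket_mid). Lower still, at the foot of the back face, is a notch for the spring catch, above a sill 3 mm high.
- upright: Empty slotted upright, fixed: channel 200 high, 64 wide; foot 90x110x8. Origin: centre of underside, z up. Front face, 12 from the origin, looks along -x to the robot: a stiff steel strip 40 wide, 4 thick, with slots and catch, set by hand up to 8 mm off the middle and 2 up or down from the measures given. Home: bracket's x along this x, back face on the front (2 play), bracket_mid at (-62, 0, 129) mm, top at 168, each shifted as the strip.
- slot_upper (a point): Nominal centre (strip in the middle) of the upper slot's mouth, on the front face, 172.5 above the bench; axes as the upright's. The true slot lies where the strip is set. The through slot is 9 wide and 33 high (156 to 189 above the bench). The hooks pass with the bracket 14 to 25 mm above home (best 20); home, the tongues rest on the slots' lower edges, lips behind the strip.
- slot_lower (a point): Nominal centre of the lower slot's mouth, likewise, 134.5 above the bench, the same size (118 to 151 above the bench); axes as the upright's.
- catch (a joint): Spring catch of the empty upright, a steel wedge standing 4 out of the front face below the lower slot, sloped on top from 102 to 96 above the bench. In m: 0 sprung out, 0.006 pushed in (spring 4 to 7 N). The lowered bracket stops on it some mm high; about 5 to 20 N down on its top, best near the back, takes it past to a hard stop and the catch springs out into the notch.
- fitted: The other upright, the same, fixed, with a bracket already locked in its slots (the model for the finished job). Origin at the centre of its underside, axes as for the empty upright.
- reagent: White plastic reagent bottle, diameter 48, 100 high, loose; origin at the centre of its underside. Leave alone.
- amber: Amber glass jar, diameter 52, 85 high, loose; origin at the centre of its underside. Leave alone.
- rack: Grey tube rack with six capped tubes, 80 by 130, 87 high, loose; origin at the centre of its underside. Leave alone.
Things that resemble listed ones, but are neither listed nor needed, are in the scene too. Leave any blue or pink look-alike of the part that bears bracket_mid alone.

How it is judged:
By the outcome, as a careful person would: the job done as asked, in the order asked, and still so for the second after the job is handed in, with the robot touching nothing.
It also fails if it takes over 72 s, if anything falls off the work surface, if the arm or the gripper's body presses on something with over 40 N, if the wrist force passes 120 N, or if a joint passes its speed limit or range.

## Working session

There is one attempt and no reset: what is moved stays moved. The work goes in short steps, Python scripts to look and compute and a tool call to move; the robot and the scene stay as the last step left them, time stands still between calls to the robot, and variables do not carry over. Pictures are saved under pics/ and viewed, at most 10 in all, crops included, and the job is handed in when it is done.

Besides the shell and the picture viewer there is one more tool, called after "Emit:" as name(argument=value, ...), one argument or row to a line, values as JSON. apply_moves: Moves the arm, as the interface text tells. Its arguments: {"type":"object","properties":{"claw":{"type":"array"},"xyz":{"type":"array"},"twist":{"type":"array"},"force":{"type":"number"}},"required":["claw","xyz","twist"]}

```bash
mkdir -p pics; cat > h.py <<'E'
import numpy as np, cv2
from workcell import bot
def save(cam,name):
    f=bot.grab_frame(cam); cv2.imwrite('pics/'+name,f['img'][:,:,::-1]); return f
def proj(f,p,fish=False):
    p=np.atleast_2d(p); V=np.array(f['view']); c=p@V[:3,:3].T+V[:3,3]
    F=240/np.tan(np.radians(f['vfov'])/2); x,y,z=c[:,0],-c[:,1],-c[:,2]
    if fish:
        r=np.hypot(x,y); t=np.arctan2(r,z); return np.c_[f['cx']+F*t*x/r,f['cy']+F*t*y/r]
    return np.c_[f['cx']+F*x/z,f['cy']+F*y/z]
def ray(f,u,v,fish=False):
    V=np.array(f['view']);F=240/np.tan(np.radians(f['vfov'])/2)
    a,b=(u-f['cx'])/F,(v-f['cy'])/F
    if fish:
        t=np.hypot(a,b); d=np.array([a/t*np.sin(t),-b/t*np.sin(t),-np.cos(t)])
    else: d=np.array([a,-b,-1.])
    R=V[:3,:3]; return -R.T@V[:3,3], R.T@d
def atz(f,u,v,z,fish=False):
    o,d=ray(f,u,v,fish); return o+d*(z-o[2])/d[2]
E
python3 - <<'E'
from h import *
np.set_printoptions(precision=4,suppress=True)
for c in ['scene','side']:
    f=save(c,c+'0.png'); print(c,f['vfov'],f['cx'],f['cy'],ray(f,f['cx'],f['cy']))
    for n in ['bracket_mid','upright','fitted','slot_upper','slot_lower','hook_upper','reagent','amber','rack','catch']:
        for r in bot.find_in(c,n)[:4]:
            p=np.array(r['position']);print(n,round(r['score'],2),p,proj(f,p)[0].round())
print(bot.observe())
E
```

```text
scene 48.12616865890161 315.8032044859259 228.60802923512136 (array([1.0983, 0.7814, 0.8954]), array([-0.5003, -0.6221, -0.6022]))
bracket_mid 0.83 [ 0.2332 -0.2629  0.0607] [323. 178.]
bracket_mid 0.78 [0.4074 0.0622 0.0712] [352. 254.]
bracket_mid 0.76 [ 0.5781 -0.0113  0.0674] [276. 268.]
upright 0.96 [0.6558 0.2203 0.0555] [311. 348.]
upright 0.18 [ 0.6497 -0.1704  0.1224] [212. 228.]
fitted 0.56 [ 0.6467 -0.1669  0.1253] [214. 227.]
slot_upper 0.62 [0.6568 0.2149 0.0581] [309. 346.]
slot_lower 0.97 [0.6607 0.2216 0.0565] [309. 350.]
hook_upper 0.95 [ 0.4372 -0.082   0.0673] [306. 231.]
hook_upper 0.75 [0.4116 0.06   0.0721] [350. 254.]
hook_upper 0.72 [ 0.5762 -0.0088  0.0659] [277. 269.]
hook_upper 0.62 [ 0.2348 -0.2654  0.0587] [322. 178.]
reagent 0.88 [0.6897 0.0354 0.0574] [247. 303.]
amber 0.92 [0.4617 0.3052 0.0577] [409. 328.]
amber 0.2 [ 0.4342 -0.082   0.0678] [307. 230.]
rack 0.97 [ 0.4063 -0.2663  0.0442] [274. 202.]
side 52.767808987688554 318.8299042275596 243.00141334776833 (array([0.1641, 0.6079, 0.7118]), array([ 0.3246, -0.6691, -0.6685]))
bracket_mid 0.92 [ 0.5
[... 661 characters left out ...]
t 0.44 [ 0.4245 -0.0807  0.0643] [352. 239.]
amber 0.77 [0.4368 0.3034 0.0633] [241. 388.]
rack 0.73 [ 0.3874 -0.2699  0.0419] [399. 203.]
catch 0.73 [0.6395 0.2154 0.0743] [171. 297.]
{'clock': 1.1, 'qpos': array([ 1.1648,  0.5214, -0.0363,  1.5995,  0.0212,  1.0211, -0.1128]), 'qd': array([-0.001 ,  0.0012, -0.0017,  0.0026,  0.0011, -0.0014, -0.0004]), 'joint_efforts': array([ -0.0021, -92.6874,   1.9765, -37.0271,   0.0177,   0.0017,
        -0.0001]), 'position': array([ 0.2059, -0.5901,  0.1996]), 'tool_rot': array([3.1415, 0.    , 0.3358]), 'force': array([ 0.0154, -1.0666,  0.1336]), 'moment': array([-0.0078, -0.0161, -0.0609]), 'finger_force': 0.0, 'grip_width': 0.08573208975294806}
```

View pics/scene0.png

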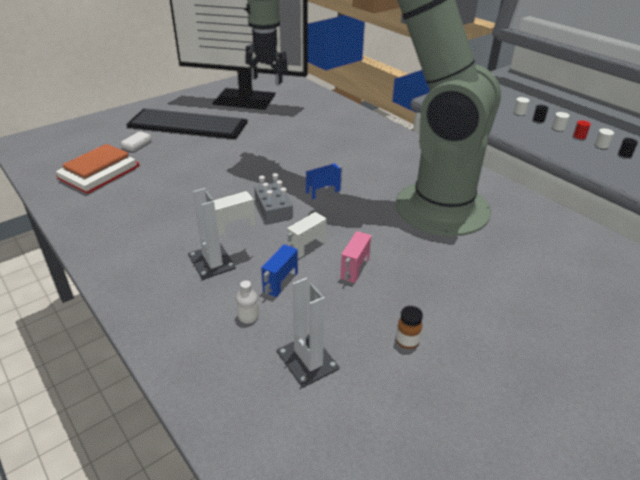

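View pics/side0.png

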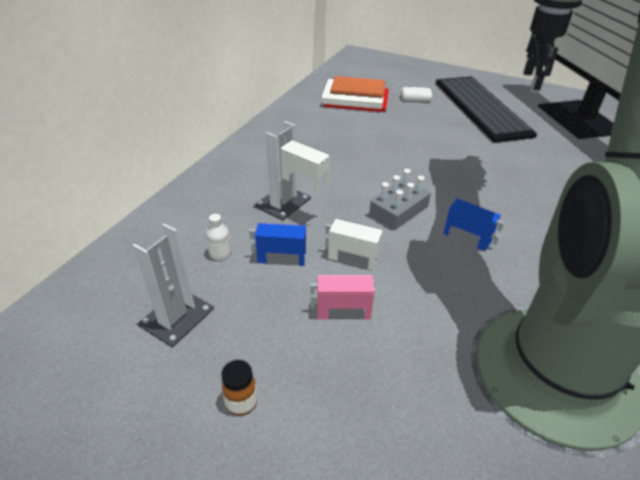

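White loose bracket at scene (306,231) / side (353,240). Look-alikes are blue at (323,178), pink at (352,254), blue at (277,269), and the fitted white one at (235,208). The white one at (306,231) matches the description, so I'll check it in one close crop.

```bash
python3 - <<'E'
from h import *
def tile(im,x0,y0,w,h,s):
    t=cv2.resize(im[y0:y0+h,x0:x0+w],(w*s,h*s),interpolation=cv2.INTER_CUBIC)
    for x in range(x0,x0+w,10): cv2.line(t,((x-x0)*s,0),((x-x0)*s,8 if x%50 else 20),(0,255,255),1)
    for y in range(y0,y0+h,10): cv2.line(t,(0,(y-y0)*s),(8 if y%50 else 20,(y-y0)*s),(0,255,255),1)
    return t
a=cv2.imread('pics/side0.png');b=cv2.imread('pics/scene0.png')
top=np.hstack([tile(a,315,210,80,60,5),tile(b,270,200,80,60,5)])
bot_=np.hstack([tile(a,130,220,100,75,4),tile(b,260,270,100,75,4)])
cv2.imwrite('pics/crop1.png',np.vstack([top,bot_]))
E
```

```text
(no output)
```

View pics/crop1.png

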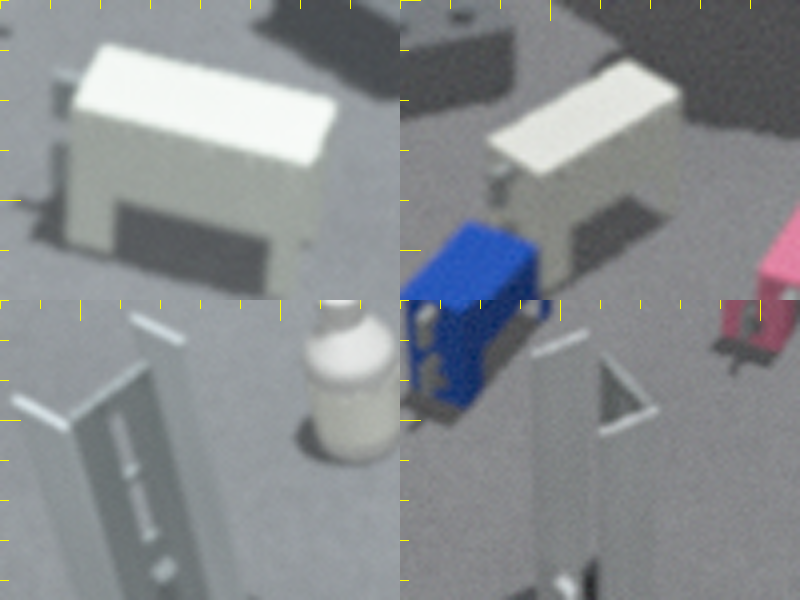

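Crop: the chosen part is white with its hooks on the left (+x) side, as described. Top-plate corners show in both views. On the empty upright the slots are visible at side ≈(160,252) and (165,272), and the catch at (171,287).

```bash
python3 - <<'E'
from h import *
np.set_printoptions(precision=4,suppress=True)
fs=bot.grab_frame('side');fc=bot.grab_frame('scene')
S=[(336,218.8),(382.4,230.8),(377,242.6),(329.4,231.6)];C=[(287.6,228),(315.6,212),(326.2,218.6),(298.2,234.8)]
for n,f,P in(('side',fs,S),('scene',fc,C)):
    q=np.array([atz(f,u,v,.078) for u,v in P]); print(n,q[:,:2].tolist(),q.mean(0))
    for i in range(4):
        d=q[(i+1)%4]-q[i]; print(np.linalg.norm(d),np.degrees(np.arctan2(d[1],d[0])))
t=lambda x,y:(x/4+130,(y-300)/4+220)
for n,p in dict(L=(68,428),R=(150,363),Lb=(14,397),Rb=(132,316)).items():
    for z in(.2,.208): print(n,z,atz(fs,*t(*p),z)[:2])
u=lambda x,y:((x-400)/4+260,(y-300)/4+270)
for n,p in dict(a=(532,353),b=(587,333),c=(600,432),d=(657,408),e=(600,355)).items():
    print(n,u(*p),atz(fc,*u(*p),.2)[:2])
E
```

```text
side [[0.47395630139270656, -0.11020804320695188], [0.37444654937706734, -0.11907852873206781], [0.3709640737044618, -0.08058663621281337], [0.46837758618413616, -0.06703917994473307]] [ 0.4219 -0.0942  0.078 ]
0.09990433553988189 -174.90601125569643
0.038649106413009414 95.16964462309399
0.09835103448852592 7.9174347656951705
0.043527839582622053 -82.63647275721812
scene [[0.4741342941644616, -0.10840424595261788], [0.37458122231180724, -0.12021414959705512], [0.3711611748331294, -0.08027620109189804], [0.46977555275567695, -0.06958835255841944]] [ 0.4224 -0.0946  0.078 ]
0.10025112437968293 -173.23466386940353
0.04008411724806959 94.89452764355447
0.09919186276769691 6.1855857195239325
0.03905985415562163 -83.59294260239517
L 0.2 [0.6376 0.2367]
L 0.208 [0.6302 0.2425]
R 0.2 [0.6347 0.1922]
R 0.208 [0.6273 0.1987]
Lb 0.2 [0.6683 0.2327]
Lb 0.208 [0.6604 0.2385]
Rb 0.2 [0.6604 0.1726]
Rb 0.208 [0.6526 0.1794]
a (293.0, 283.25) [0.6613 0.1714]
b (306.75, 278.25) [0.6322 0.1762]
c (310.0, 303.0) [0.6681 0.2325]
d (324.25, 297.0) [0.6379 0.2363]
e (310.0, 283.75) [0.6367 0.1922]
```

Emit:
apply_moves(
  claw=[0.085,0.085,0.085,0.085,0.085,0.085,0.085,0.085,0.085,0.085,0.085,0.085,0.085,0.085,0.085,0.085,0.085],
  xyz=[
    [0,0,0],
    [0,0,0],
    [0.0205,-0.036,0],
    [0.0205,-0.036,0],
    [0.0205,-0.036,0],
    [0.0205,-0.036,0],
    [0.0205,-0.036,0],
    [0.0205,-0.036,0],
    [0.0205,-0.036,0],
    [0.0205,-0.036,0],
    [0.0205,-0.036,0],
    [0.0205,-0.036,0],
    [0.0205,-0.036,0],
    [0.0205,-0.036,0],
    [0.0205,-0.036,0],
    [0,0,0],
    [0,0,0],
  ],
  twist=[
    [0,0,0.111],
    [0,0,0.111],
    [0,0,0],
    [0,0,0],
    [0,0,0],
    [0,0,0],
    [0,0,0],
    [0,0,0],
    [0,0,0],
    [0,0,0],
    [0,0,0],
    [0,0,0],
    [0,0,0],
    [0,0,0],
    [0,0,0],
    [0,0,0],
    [0,0,0],
  ],
)

```text
clock: 2.9
position: [0.4178, -0.0943, 0.1996]
tool_rot: [-3.142, -0.0, 0.116]
force: [-1.4, -0.5, -0.1]
grip_width: 0.0852
finger_force: 0.0
```

```bash
python3 - <<'E'
from h import *
np.set_printoptions(precision=4,suppress=True)
f=save('wrist','w1.png');o=bot.observe();print(o['position'],o['tool_rot'],o['qpos'],o['clock'])
V=np.array(f['view']);c=-V[:3,:3].T@V[:3,3];print('cam',c,'axis',-V[2,:3],f['vfov'],f['cx'],f['cy'])
ctr=np.array([.4221,-.0944]);y=np.radians(6.5);ex=np.array([np.cos(y),np.sin(y)]);ey=np.array([-ex[1],ex[0]])
im=cv2.imread('pics/w1.png')
q=[np.r_[ctr+a*.05*ex+b*.02*ey,.078] for a,b in((1,1),(1,-1),(-1,-1),(-1,1))]
p=proj(f,q,True);print(p)
cv2.polylines(im,[np.round(p).astype(int)],True,(0,0,255),1)
cv2.imwrite('pics/w1b.png',im)
# slot points from side view
s=bot.grab_frame('side');t=lambda x,y:(x/4+130,(y-300)/4+220)
for n,pt,z in(('su',(122,443),.1725),('sl',(144,510),.1345),('ca',(165,570),.099)): print(n,atz(s,*t(*pt),z))
E
```

```text
[ 0.4175 -0.0951  0.1996] [3.1414 0.0001 0.114 ] [ 0.2942  0.2163 -0.2422  2.0791  0.0686  0.8535 -1.4445] 2.95
cam [ 0.4927 -0.0846  0.3733] axis [-0.2941 -0.0322 -0.9552] 65.70646984690485 315.97062400696217 237.62286876271563
[[293.4497 152.7868]
 [344.0255 152.9119]
 [341.6607 270.8139]
 [295.0896 270.7476]]
su [0.6379 0.2136 0.1725]
sl [0.6365 0.2132 0.1345]
ca [0.6341 0.213  0.099 ]
```

View pics/w1b.png

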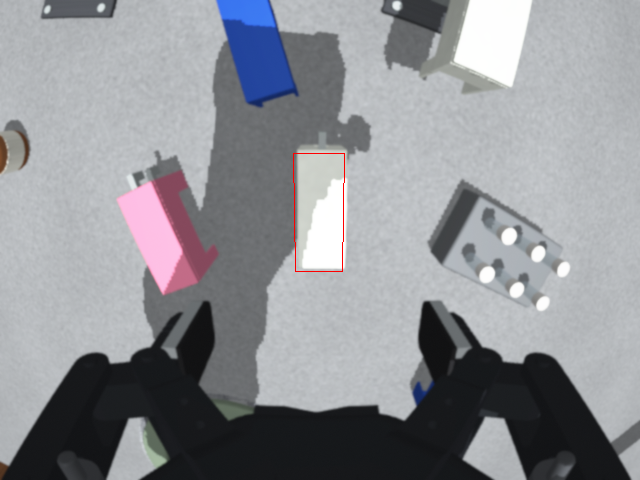

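Wrist view: the bracket lies between the overlay lines within about 2 px, with its hook at (322,140) facing +x. It is roughly 1.5 mm farther towards −y. Descending to grasp.

Emit:
apply_moves(
  claw=[0.085,0.085,0.085,0.085,0.085,0.085,0.04,0.03,0.03,0.03,0.03,0.03],
  xyz=[
    [0,0.0015,0.035],
    [0,0,0.035],
    [0,0,0.035],
    [0,0,0.03],
    [0,0,0.02],
    [0,0,0.0005],
    [0,0,0],
    [0,0,0],
    [0,0,0],
    [0,0,0],
    [0,0,0],
    [0,0,0],
  ],
  twist=[
    [0,0,0],
    [0,0,0],
    [0,0,0],
    [0,0,0],
    [0,0,0],
    [0,0,0],
    [0,0,0],
    [0,0,0],
    [0,0,0],
    [0,0,0],
    [0,0,0],
    [0,0,0],
  ],
  force=45,
)

```text
clock: 4.2
position: [0.4187, -0.0987, 0.0458]
tool_rot: [3.139, -0.002, 0.111]
force: [-4.6, -14.8, 31.3]
grip_width: 0.0301
finger_force: 15.8
```

```bash
python3 - <<'E'
from h import *
f=save('wrist','w2.png');g=save('side','s2.png');o=bot.observe();print(o['force'],o['moment'],o['grip_width'],o['finger_force'])
a=cv2.imread('pics/w2.png');b=cv2.imread('pics/s2.png')
cv2.imwrite('pics/m2.png',np.hstack([cv2.resize(a[120:480,160:480],(400,450)),cv2.resize(b[170:290,300:406],(397,450),interpolation=cv2.INTER_CUBIC)]))
E
```

```text
[ -4.39385618 -15.36824064  31.74684996] [-3.90479572  0.86895314 -0.0881632 ] 0.029763780434207205 15.762036698172324
```

View pics/m2.png

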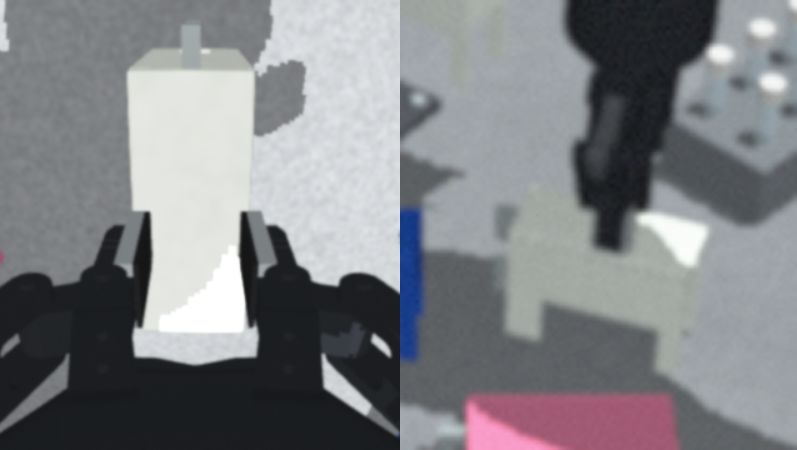

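```bash
python3 - <<'E'
from h import *
np.set_printoptions(precision=1,suppress=True)
o=bot.observe();p=o['position'];print(p)
f=bot.grab_frame('wrist');g=bot.grab_frame('side')
for z in(.046,.06,.078,.09):
    for dy in(-.02,.015,.02,.03):
        q=np.array([p[0]+.011,p[1]+dy,z]); a=proj(f,q,True)[0];b=proj(g,q)[0]
        print(z,dy,'wristcrop',(a-[160,120])*1.25,'sidecrop',(b-[300,170])*3.747+[400,0])
E
```

```text
[ 0.4 -0.1  0. ]
0.046 -0.02 wristcrop [250.6 178.1] sidecrop [610.4 241.8]
0.046 0.015 wristcrop [163.7 169.2] sidecrop [585.1 278.9]
0.046 0.02 wristcrop [151.3 167.8] sidecrop [581.4 284.3]
0.046 0.03 wristcrop [126.5 165.2] sidecrop [573.8 295.3]
0.06 -0.02 wristcrop [254.9 191.4] sidecrop [612.1 222.8]
0.06 0.015 wristcrop [161.4 182. ] sidecrop [586.6 259.8]
0.06 0.02 wristcrop [148.  180.6] sidecrop [582.8 265.2]
0.06 0.03 wristcrop [121.3 177.6] sidecrop [575.2 276.2]
0.078 -0.02 wristcrop [261.3 211.7] sidecrop [614.3 197.9]
0.078 0.015 wristcrop [157.8 201.6] sidecrop [588.5 234.7]
0.078 0.02 wristcrop [142.9 200. ] sidecrop [584.7 240.1]
0.078 0.03 wristcrop [113.4 196.7] sidecrop [577.1 251. ]
0.09 -0.02 wristcrop [266.3 227.8] sidecrop [615.8 180.9]
0.09 0.015 wristcrop [155.  217.2] sidecrop [589.8 217.6]
0.09 0.02 wristcrop [139.  215.5] sidecrop [586. 223.]
0.09 0.03 wristcrop [107.3 211.8] sidecrop [578.3 233.9]
```

The fingers ended up resting on the top plate (15.8 N on each) instead of straddling it. I'll back off gently, reopen and look.

Emit:
apply_moves(
  claw=[0.03,0.03,0.03,0.03,0.085,0.085,0.085,0.085,0.085],
  xyz=[
    [0,0,-0.01],
    [0,0,-0.015],
    [0,0,-0.02],
    [0,0,-0.025],
    [0,0,0],
    [0,0,0],
    [0,0,0],
    [0,0,0],
    [0,0,0],
  ],
  twist=[
    [0,0,0],
    [0,0,0],
    [0,0,0],
    [0,0,0],
    [0,0,0],
    [0,0,0],
    [0,0,0],
    [0,0,0],
    [0,0,0],
  ],
)

```text
clock: 5.3
position: [0.4175, -0.0963, 0.1136]
tool_rot: [-3.141, 0.001, 0.114]
force: [0.6, 0.3, -0.0]
grip_width: 0.0852
finger_force: 0.0
```

```bash
python3 - <<'E'
from h import *
np.set_printoptions(precision=4,suppress=True)
f=save('wrist','w3.png');g=save('side','s3.png');o=bot.observe();print(o['position'],o['force'],o['grip_width'],o['clock'])
a=cv2.imread('pics/w3.png');b=cv2.imread('pics/s3.png')
cv2.imwrite('pics/m3.png',np.hstack([cv2.resize(a[100:480,120:520],(420,400)),cv2.resize(b[150:290,300:433],(380,400),interpolation=cv2.INTER_CUBIC)]))
E
```

```text
[ 0.4176 -0.0963  0.1138] [ 0.1788 -0.48   -0.2283] 0.08481483245225996 5.4
```

View pics/m3.png

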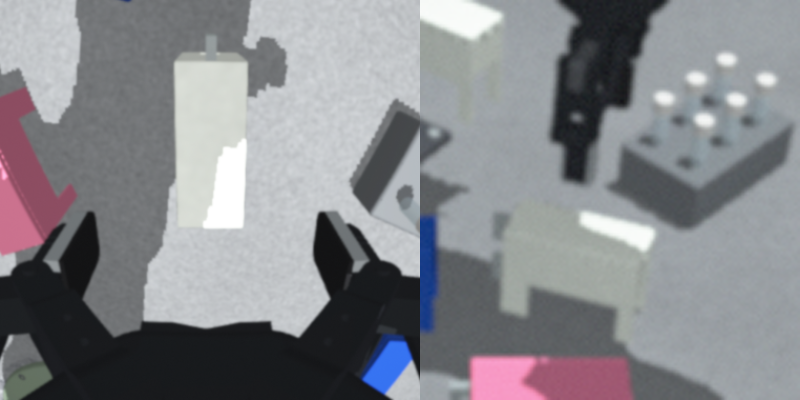

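```bash
python3 - <<'E'
from h import *
np.set_printoptions(precision=1,suppress=True)
p=bot.observe()['position'];g=bot.grab_frame('side');f=bot.grab_frame('wrist')
for dy in(.0425,.057):
  for z in (p[2],.127,.14,.15,.16):
    q=[p[0],p[1]+dy,z]; print(dy,round(z,3),'side',proj(g,q)[0],'wrist L',(proj(f,[p[0]+.011,p[1]+dy,z],True)[0]-[120,100])*1.05)
E
```

```text
0.0425 0.114 side [350.9 229.4] wrist L [122.7 156.6]
0.0425 0.127 side [351.3 224.1] wrist L [116.8 166.2]
0.0425 0.14 side [351.7 218.8] wrist L [110.1 177.1]
0.0425 0.15 side [352.  214.6] wrist L [104.4 186.6]
0.0425 0.16 side [352.4 210.4] wrist L [ 98.  197.2]
0.057 0.114 side [347.8 233.8] wrist L [ 93.7 153.2]
0.057 0.127 side [348.2 228.5] wrist L [ 85.9 162.5]
0.057 0.14 side [348.6 223.1] wrist L [ 77.2 172.9]
0.057 0.15 side [348.9 218.9] wrist L [ 69.8 182. ]
0.057 0.16 side [349.2 214.7] wrist L [ 61.4 192.2]
```

The bracket is still standing and undisturbed. Both the images and the contact show the real fingertips about 32 mm higher than the reported TCP, so I'll go to a reported z of about 0.017, slowly.

Emit:
apply_moves(
  claw=[0.085,0.085,0.085,0.085,0.085,0.085,0.085,0.085],
  xyz=[
    [0,0.002,0.025],
    [0,0,0.025],
    [0,0,0.02],
    [0,0,0.012],
    [0,0,0.008],
    [0,0,0.006],
    [0,0,0],
    [0,0,0],
  ],
  twist=[
    [0,0,0],
    [0,0,0],
    [0,0,0],
    [0,0,0],
    [0,0,0],
    [0,0,0],
    [0,0,0],
    [0,0,0],
  ],
)

```text
clock: 6.3
position: [0.4182, -0.0984, 0.0184]
tool_rot: [3.141, -0.0, 0.114]
force: [-0.0, -0.0, 0.3]
grip_width: 0.085
finger_force: 0.0
```

Emit:
apply_moves(
  claw=[0.05,0.035,0.03,0.03,0.03,0.03],
  xyz=[
    [0,0,0],
    [0,0,0],
    [0,0,0],
    [0,0,0],
    [0,0,0],
    [0,0,0],
  ],
  twist=[
    [0,0,0],
    [0,0,0],
    [0,0,0],
    [0,0,0],
    [0,0,0],
    [0,0,0],
  ],
  force=45,
)

```text
clock: 6.9
position: [0.4181, -0.0985, 0.0185]
tool_rot: [3.141, -0.0, 0.114]
force: [-1.7, -0.3, 9.2]
grip_width: 0.0393
finger_force: 44.0
```

```bash
python3 - <<'E'
from h import *
np.set_printoptions(precision=4,suppress=True)
f=save('wrist','w4.png');g=save('side','s4.png');o=bot.observe();print(o['position'],o['tool_rot'],o['force'],o['grip_width'],o['clock'])
a=cv2.imread('pics/w4.png');b=cv2.imread('pics/s4.png')
cv2.imwrite('pics/m4.png',np.hstack([cv2.resize(a[100:480,120:520],(420,400)),cv2.resize(b[150:290,300:433],(380,400),interpolation=cv2.INTER_CUBIC)]))
E
```

```text
[ 0.4181 -0.0985  0.0185] [ 3.1413 -0.0004  0.1136] [-1.2652 -0.4721  9.9215] 0.039426323945224856 7.0
```

View pics/m4.png

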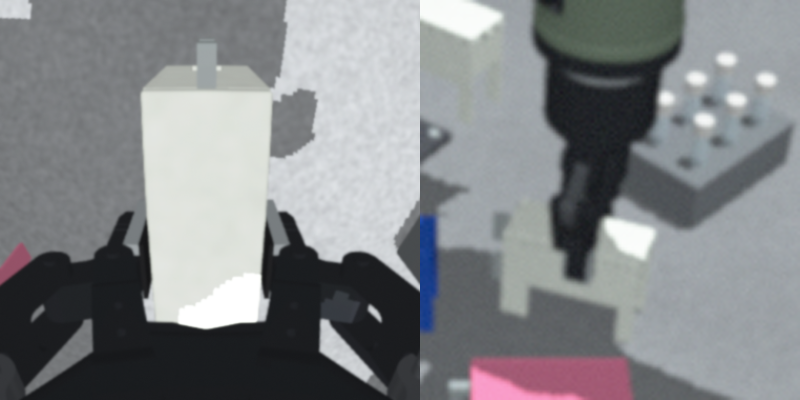

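Gripped well: opening 39.4 mm, 44 N, bracket square in the fingers, back edge at crop row 90. Lifting 110 mm and carrying it to about 30 mm in front of the upright.

```bash
python3 - <<'E'
from h import *
np.set_printoptions(precision=4,suppress=True)
f=bot.grab_frame('wrist');p=bot.observe()['position'];psi=.1136
ex=np.array([np.cos(psi),np.sin(psi)]);ey=np.array([np.sin(psi),-np.cos(psi)])
im=f['img'][:,:,0].astype(int)
for (cx,cy) in [(143,92),(271,92),(206.5,91),(147,320),(260,320)]:
    u,v=120+cx/1.05,100+cy*.95; q=atz(f,u,v,.078,True)[:2]-p[:2]; print((cx,cy),q@ex,q@ey)
q=atz(f,120+206.5/1.05,100+40*.95,.074,True)[:2]-p[:2]; print('hook tip',q@ex,q@ey)
E
```

```text
(143, 92) 0.05665443919694978 -0.01985805400275296
(271, 92) 0.05663580476185828 0.018308700752607484
(206.5, 91) 0.05680179789736707 -0.0009272394129150987
(147, 320) -0.031040249834676868 -0.024129093952466554
(260, 320) -0.030918834946979105 0.019850703586141636
hook tip 0.0717157759615442 -0.0009151352209393377
```

Emit:
apply_moves(
  claw=[0.03,0.03,0.03,0.03,0.03,0.03,0.03,0.03,0.03,0.03,0.03,0.03,0.03,0.03,0.03,0.03,0.03],
  xyz=[
    [0,0,-0.03],
    [0,0,-0.04],
    [0,0,-0.04],
    [0,0,0],
    [0,0,0],
    [0.008,-0.0333,0],
    [0.008,-0.0333,0],
    [0.008,-0.0333,0],
    [0.008,-0.0333,0],
    [0.008,-0.0333,0],
    [0.008,-0.0333,0],
    [0.008,-0.0333,0],
    [0.008,-0.0333,0],
    [0.008,-0.0333,0],
    [0.008,-0.0333,0],
    [0,0,0],
    [0,0,0],
  ],
  twist=[
    [0,0,0],
    [0,0,0],
    [0,0,0],
    [0,0,0.11],
    [0,0,0.11],
    [0,0,0],
    [0,0,0],
    [0,0,0],
    [0,0,0],
    [0,0,0],
    [0,0,0],
    [0,0,0],
    [0,0,0],
    [0,0,0],
    [0,0,0],
    [0,0,0],
    [0,0,0],
  ],
)

```text
clock: 8.75
position: [0.5324, 0.2247, 0.1276]
tool_rot: [3.141, 0.001, -0.105]
force: [0.5, -0.9, -2.1]
grip_width: 0.0392
finger_force: 46.9
```

```bash
python3 - <<'E'
from h import *
np.set_printoptions(precision=4,suppress=True)
f=save('wrist','w5.png');g=save('side','s5.png');o=bot.observe();print(o['position'],o['tool_rot'],o['force'],o['moment'],o['grip_width'],o['clock'])
a=cv2.imread('pics/w5.png');b=cv2.imread('pics/s5.png')
cv2.imwrite('pics/m5.png',np.hstack([cv2.resize(a[0:300,170:470],(500,500),interpolation=cv2.INTER_CUBIC),cv2.resize(b[200:350,120:210],(300,500),interpolation=cv2.INTER_CUBIC)]))
E
```

```text
[0.5326 0.2233 0.1279] [ 3.1408  0.0004 -0.1069] [-0.2985 -0.098  -1.8104] [ 0.0086  0.0342 -0.007 ] 0.039384622147154436 8.85
```

View pics/m5.png

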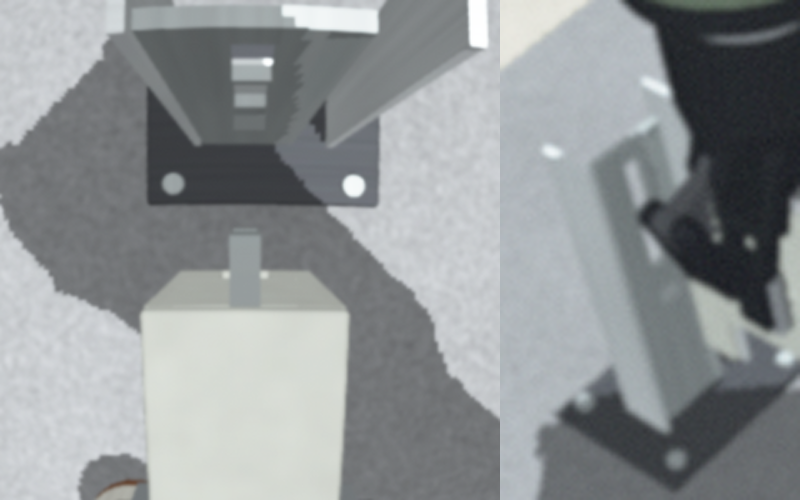

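```bash
cat >> h.py <<'E'
def tool(o):
    from scipy.spatial.transform import Rotation as R
    return np.array(o['position']),R.from_euler('xyz',o['tool_rot']).as_matrix()
def planeX(f,u,v,p,R,X):  # hit plane tool-x = X ; returns tool xyz offset
    o,d=ray(f,u,v,True); a=R.T@(o-p);b=R.T@d; return a+b*(X-a[0])/b[0]
E
python3 - <<'E'
from h import *
np.set_printoptions(precision=4,suppress=True)
f=bot.grab_frame('wrist');p,R=tool(bot.observe());s=300/500
px=lambda c,r:(170+c*s,r*s)
for n,c,r,z in(('topL',133,28,.2),('topR',378,35,.2),('topLb',132,8,.2),('topRb',378,10,.2),('footL',147,205,.008),('footR',378,207,.008),('backL',141,311,.188),('backR',349,311,.188),('tip',245,229,.184),('hookroot',245,306,.184)):
    q=atz(f,*px(c,r),z,True); print(n,R.T@(q-p),q)
for X in(.10,.105,.11):
  for n,c,r in(('su',231,62),('su',274,62),('sutop',252,45),('subot',252,80),('sl',234,100),('sl',267,100),('sltop',250,92),('slbot',250,107),('ca',235,122),('ca',266,122),('stripL',160,80),('baseL',198,143),('baseR',332,146)): print(X,n,planeX(f,*px(c,r),p,R,X)[1:]*[1,-1]+[0,p[2]])
g=f['img'].astype(int)
for r in(30,37,45,58,64,70,76): print(r,g[r,300:345].sum(1)//3)
E
```

```text
topL [ 0.1066 -0.0192 -0.072 ] [0.6408 0.2309 0.2   ]
topR [ 0.1056  0.0208 -0.0719] [0.6355 0.1912 0.2   ]
topLb [ 0.1103 -0.0194 -0.072 ] [0.6444 0.2307 0.2   ]
topRb [ 0.1102  0.0209 -0.0719] [0.64   0.1906 0.2   ]
footL [ 0.0782 -0.0468  0.12  ] [0.6154 0.2613 0.008 ]
footR [0.0779 0.0622 0.1201] [0.6034 0.1529 0.008 ]
backL [ 0.0567 -0.0204 -0.0599] [0.5912 0.2374 0.188 ]
backR [ 0.0567  0.0185 -0.0599] [0.5871 0.1988 0.188 ]
tip [ 0.0716 -0.0009 -0.0559] [0.604  0.2165 0.184 ]
hookroot [ 0.0568 -0.0009 -0.0559] [0.5893 0.2181 0.184 ]
0.1 su [-0.0032  0.1997]
0.1 su [0.0037 0.1999]
0.1 sutop [0.     0.2107]
0.1 subot [0.0004 0.1851]
0.1 sl [-0.0033  0.1632]
0.1 sl [0.0039 0.1634]
0.1 sltop [0.0001 0.1728]
0.1 slbot [0.0003 0.1536]
0.1 ca [-0.0036  0.1278]
0.1 ca [0.0049 0.128 ]
0.1 stripL [-0.0164  0.1868]
0.1 baseL [-0.0177  0.074 ]
0.1 baseR [0.0316 0.0674]
0.105 su [-0.0036  0.1792]
0.105 su [0.0047 0.1793]
0.105 sutop [0.0003 0.1923]
0.105 subot [0.0006 0.1615]
0.105 sl [-0.0038  0.1353]
0.105 sl [0.0049 0.1354]
0.105 sltop [0.0003 0.1468]
0.105 slbot [0.0005 0.1237]
0.105 c
[... 1088 characters left out ...]
 160 161 162 162 161 160 160
 159 160 160 159 158 157 153 142 122 102  96  94  94  94  94  93  93  92
  93  93  93  93  93  93  94  94  94]
64 [ 94  94  94  94  95  96 104 123 138 143 145 145 146 146 146 146 145 144
 144 144 144 144 143 142 139 131 115 102  96  94  95  94  94  94  94  95
  95  95  95  95  96  96  95  95  94]
70 [ 93  94  94  95  95  96  98 102 106 107 107 107 109 110 110 110 110 110
 110 110 107 106 104 105 105 103 100  96  95  95  95  95  95  96  96  96
  97  97  97  97  96  96  96  96  97]
76 [ 95  95  94  96  95  96  98 104 108 110 109 110 110 110 110 110 110 110
 110 110 110 110 109 110 109 106 100  96  96  96  97  97  97  97  97  97
  97  97  95  95  95  95  95  99 102]
```

The view shows slots at crop col 250–252 and hook at 245; the upright yaw is aligned to within about 0.3°. The hook needs +1.4 mm in tool y. The gap from tip to face is 34 mm, so I approach to the mouth and then feel.

Emit:
apply_moves(
  claw=[0.03,0.03,0.03,0.03,0.03,0.03],
  xyz=[
    [0,0.0014,0],
    [0.01,0,0],
    [0.01,0,0],
    [0.01,0,0],
    [0,0,0],
    [0,0,0],
  ],
  twist=[
    [0,0,0],
    [0,0,0],
    [0,0,0],
    [0,0,0],
    [0,0,0],
    [0,0,0],
  ],
)

```text
clock: 9.5
position: [0.5625, 0.2196, 0.1278]
tool_rot: [3.142, 0.001, -0.107]
force: [0.2, 0.4, -2.2]
grip_width: 0.039
finger_force: 46.9
```

```bash
python3 - <<'E'
from h import *
np.set_printoptions(precision=4,suppress=True)
f=save('wrist','w6.png');o=bot.observe();print(o['position'],o['tool_rot'],o['force'],o['clock'])
a=f['img'][:,:,::-1]
cv2.imwrite('pics/m6.png',cv2.resize(a[0:240,200:440],(600,600),interpolation=cv2.INTER_CUBIC))
E
```

```text
[0.5622 0.2197 0.1279] [ 3.1414  0.0006 -0.1063] [-0.4947  1.1134 -1.8434] 9.55
```

View pics/m6.png

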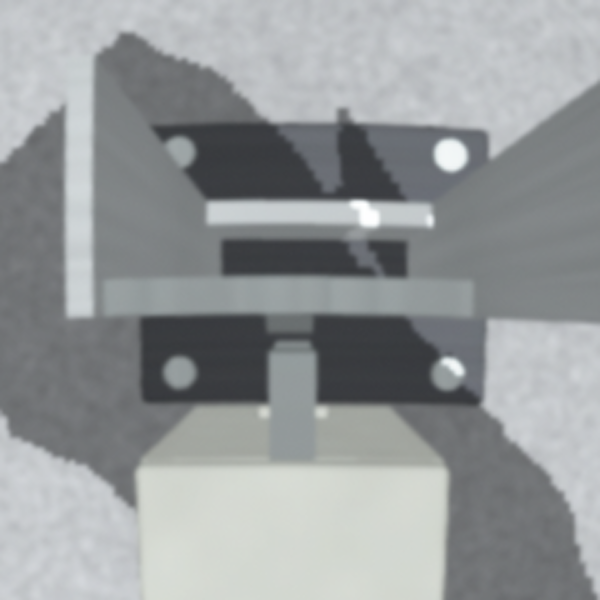

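Hook centre at col 292.5, strip centre at 288.5, catch at 289.5: within 0.5 mm laterally. Feeling forward.

Emit:
apply_moves(
  claw=[0.03,0.03,0.03,0.03,0.03,0.03],
  xyz=[
    [0.002,-0.0004,0],
    [0.002,0,0],
    [0.002,0,0],
    [0.002,0,0],
    [0.002,0,0],
    [0,0,0],
  ],
  twist=[
    [0,0,0],
    [0,0,0],
    [0,0,0],
    [0,0,0],
    [0,0,0],
    [0,0,0],
  ],
)

```text
clock: 10.15
position: [0.5728, 0.219, 0.1281]
tool_rot: [-3.142, -0.0, -0.106]
force: [-1.1, 0.1, -1.3]
grip_width: 0.0394
finger_force: 46.9
```

Emit:
apply_moves(
  claw=[0.03,0.03,0.03,0.03,0.03],
  xyz=[
    [0.002,0,0],
    [0.002,0,0],
    [0.002,0,0],
    [0,0,0],
    [0,0,0],
  ],
  twist=[
    [0,0,0],
    [0,0,0],
    [0,0,0],
    [0,0,0],
    [0,0,0],
  ],
)

```text
clock: 10.65
position: [0.5785, 0.2184, 0.128]
tool_rot: [-3.142, 0.0, -0.106]
force: [0.3, -0.5, -1.8]
grip_width: 0.0393
finger_force: 46.9
```

Emit:
apply_moves(
  claw=[0.03,0.03,0.03,0.03,0.03],
  xyz=[
    [0.001,0,0],
    [0.001,0,0],
    [0.001,0,0],
    [0,0,0],
    [0,0,0],
  ],
  twist=[
    [0,0,0],
    [0,0,0],
    [0,0,0],
    [0,0,0],
    [0,0,0],
  ],
)

```text
clock: 11.15
position: [0.5814, 0.2181, 0.1281]
tool_rot: [-3.142, 0.0, -0.106]
force: [-0.9, 0.1, -1.3]
grip_width: 0.0395
finger_force: 46.9
```

Emit:
apply_moves(
  claw=[0.03,0.03,0.03,0.03],
  xyz=[
    [0.0005,0,0],
    [0.0005,0,0],
    [0,0,0],
    [0,0,0],
  ],
  twist=[
    [0,0,0],
    [0,0,0],
    [0,0,0],
    [0,0,0],
  ],
)

```text
clock: 11.55
position: [0.5822, 0.218, 0.1281]
tool_rot: [3.142, 0.0, -0.106]
force: [-3.0, 0.7, -0.1]
grip_width: 0.0393
finger_force: 47.0
```

Emit:
apply_moves(
  claw=[0.03,0.03,0.03,0.03],
  xyz=[
    [0.0005,0,0],
    [0.0005,0,0],
    [0,0,0],
    [0,0,0],
  ],
  twist=[
    [0,0,0],
    [0,0,0],
    [0,0,0],
    [0,0,0],
  ],
)

```text
clock: 11.95
position: [0.5829, 0.218, 0.128]
tool_rot: [3.141, 0.001, -0.106]
force: [-6.6, 0.6, 1.4]
grip_width: 0.0395
finger_force: 47.3
```

Soft contact of the back face, with the hooks fully through. Backing off 1.5 mm and lowering.

Emit:
apply_moves(
  claw=[0.03,0.03,0.03,0.03,0.03,0.03,0.03],
  xyz=[
    [-0.0015,0,0],
    [0,0,0.003],
    [0,0,0.003],
    [0,0,0.003],
    [0,0,0.002],
    [0,0,0],
    [0,0,0],
  ],
  twist=[
    [0,0,0],
    [0,0,0],
    [0,0,0],
    [0,0,0],
    [0,0,0],
    [0,0,0],
    [0,0,0],
  ],
)

```text
clock: 12.65
position: [0.582, 0.2183, 0.1172]
tool_rot: [-3.141, -0.0, -0.106]
force: [-5.8, 0.4, 5.8]
grip_width: 0.0393
finger_force: 47.9
```

Emit:
apply_moves(
  claw=[0.03,0.03,0.03,0.03],
  xyz=[
    [0,0,0.001],
    [0,0,0.001],
    [0,0,0],
    [0,0,0],
  ],
  twist=[
    [0,0,0],
    [0,0,0],
    [0,0,0],
    [0,0,0],
  ],
)

```text
clock: 13.05
position: [0.5821, 0.2184, 0.1155]
tool_rot: [-3.141, -0.0, -0.106]
force: [-6.2, 0.5, 8.7]
grip_width: 0.0394
finger_force: 48.3
```

It rests on the catch wedge (8.7 N up, −6 N x). Pressing on gently in 1 mm steps.

Emit:
apply_moves(
  claw=[0.03,0.03,0.03,0.03],
  xyz=[
    [0,0,0.001],
    [0,0,0.001],
    [0,0,0],
    [0,0,0],
  ],
  twist=[
    [0,0,0],
    [0,0,0],
    [0,0,0],
    [0,0,0],
  ],
)

```text
clock: 13.45
position: [0.582, 0.218, 0.1128]
tool_rot: [3.142, 0.0, -0.106]
force: [-0.8, 0.7, -3.0]
grip_width: 0.0395
finger_force: 46.9
```

Emit:
apply_moves(
  claw=[0.03,0.03,0.03,0.03],
  xyz=[
    [0,0,0.001],
    [0,0,0.001],
    [0,0,0],
    [0,0,0],
  ],
  twist=[
    [0,0,0],
    [0,0,0],
    [0,0,0],
    [0,0,0],
  ],
)

```text
clock: 13.85
position: [0.582, 0.218, 0.1111]
tool_rot: [-3.142, -0.0, -0.106]
force: [-0.7, 0.2, -1.5]
grip_width: 0.0395
finger_force: 47.2
```

Emit:
apply_moves(
  claw=[0.03,0.03,0.03,0.03],
  xyz=[
    [0,0,0.001],
    [0,0,0.001],
    [0,0,0],
    [0,0,0],
  ],
  twist=[
    [0,0,0],
    [0,0,0],
    [0,0,0],
    [0,0,0],
  ],
)

```text
clock: 14.25
position: [0.5825, 0.2183, 0.1098]
tool_rot: [-3.141, -0.001, -0.106]
force: [-2.7, 0.4, 7.7]
grip_width: 0.0391
finger_force: 48.4
```

Emit:
apply_moves(
  claw=[0.03,0.03,0.03,0.03],
  xyz=[
    [0,0,0.0007],
    [0,0,0.0007],
    [0,0,0],
    [0,0,0],
  ],
  twist=[
    [0,0,0],
    [0,0,0],
    [0,0,0],
    [0,0,0],
  ],
)

```text
clock: 14.65
position: [0.5824, 0.2185, 0.1091]
tool_rot: [-3.141, -0.001, -0.106]
force: [-8.3, -1.6, 18.9]
grip_width: 0.0393
finger_force: 49.8
```

Hard stop at 18.9 N. Relieving, then a light lift test to see whether the catch holds.

Emit:
apply_moves(
  claw=[0.03,0.03,0.03,0.03],
  xyz=[
    [0,0,-0.001],
    [0,0,-0.001],
    [0,0,0],
    [0,0,0],
  ],
  twist=[
    [0,0,0],
    [0,0,0],
    [0,0,0],
    [0,0,0],
  ],
)

```text
clock: 15.05
position: [0.5821, 0.2181, 0.1097]
tool_rot: [-3.141, -0.0, -0.106]
force: [-2.1, 0.6, 3.1]
grip_width: 0.0393
finger_force: 47.6
```

Emit:
apply_moves(
  claw=[0.03,0.03,0.03],
  xyz=[
    [0,0,-0.001],
    [0,0,0],
    [0,0,0],
  ],
  twist=[
    [0,0,0],
    [0,0,0],
    [0,0,0],
  ],
)

```text
clock: 15.35
position: [0.5819, 0.218, 0.1105]
tool_rot: [3.141, 0.0, -0.106]
force: [-0.9, 0.4, -2.3]
grip_width: 0.0392
finger_force: 47.2
```

Emit:
apply_moves(
  claw=[0.03,0.03,0.03],
  xyz=[
    [0,0,-0.001],
    [0,0,0],
    [0,0,0],
  ],
  twist=[
    [0,0,0],
    [0,0,0],
    [0,0,0],
  ],
)

```text
clock: 15.65
position: [0.5818, 0.2179, 0.1115]
tool_rot: [3.141, 0.0, -0.106]
force: [-0.4, -0.7, -5.0]
grip_width: 0.039
finger_force: 46.8
```

Emit:
apply_moves(
  claw=[0.03,0.03,0.03],
  xyz=[
    [0,0,-0.0007],
    [0,0,0],
    [0,0,0],
  ],
  twist=[
    [0,0,0],
    [0,0,0],
    [0,0,0],
  ],
)

```text
clock: 15.95
position: [0.5817, 0.2179, 0.1122]
tool_rot: [3.141, 0.001, -0.106]
force: [-0.0, 0.2, -8.2]
grip_width: 0.0396
finger_force: 46.4
```

The lift test meets firm resistance after about 1 mm of play, so the catch holds. Going back to neutral, releasing and rising clear.

Emit:
apply_moves(
  claw=[0.03,0.03,0.045,0.06,0.085,0.085,0.085,0.085],
  xyz=[
    [0,0,0.001],
    [0,0,0.001],
    [0,0,0],
    [0,0,0],
    [0,0,0],
    [0,0,0],
    [0,0,0],
    [0,0,0],
  ],
  twist=[
    [0,0,0],
    [0,0,0],
    [0,0,0],
    [0,0,0],
    [0,0,0],
    [0,0,0],
    [0,0,0],
    [0,0,0],
  ],
)

```text
clock: 16.75
position: [0.582, 0.2181, 0.1104]
tool_rot: [-3.142, -0.0, -0.106]
force: [0.4, -0.8, 0.3]
grip_width: 0.0848
finger_force: 0.0
```

Emit:
apply_moves(
  claw=[0.085,0.085,0.085,0.085,0.085,0.085,0.085,0.085],
  xyz=[
    [0,0,-0.015],
    [0,0,-0.025],
    [-0.01,0,-0.03],
    [-0.04,0,-0.03],
    [-0.04,0,-0.03],
    [-0.03,0,0],
    [0,0,0],
    [0,0,0],
  ],
  twist=[
    [0,0,0],
    [0,0,0],
    [0,0,0],
    [0,0,0],
    [0,0,0],
    [0,0,0],
    [0,0,0],
    [0,0,0],
  ],
)

```text
clock: 17.55
position: [0.4628, 0.2309, 0.2417]
tool_rot: [-3.141, -0.002, -0.106]
force: [1.0, -0.3, -0.3]
grip_width: 0.0852
finger_force: 0.0
```

```bash
python3 - <<'E'
from h import *
np.set_printoptions(precision=4,suppress=True)
f=save('side','s7.png');g=save('scene','c7.png');w=save('wrist','w7.png');o=bot.observe();print(o['position'],o['force'],o['clock'])
a,b,c=[x['img'][:,:,::-1] for x in(f,g,w)]
r=lambda im,x,y,W,H:cv2.resize(im[y:y+H,x:x+W],(400,300),interpolation=cv2.INTER_CUBIC)
cv2.imwrite('pics/m7.png',np.vstack([np.hstack([r(a,130,220,112,84),r(a,235,120,112,84)]),np.hstack([r(b,270,260,112,84),r(c,120,0,400,300)])]))
E
```

```text
[0.4633 0.2306 0.2404] [-0.5801  0.7105 -0.2488] 17.7
```

View pics/m7.png

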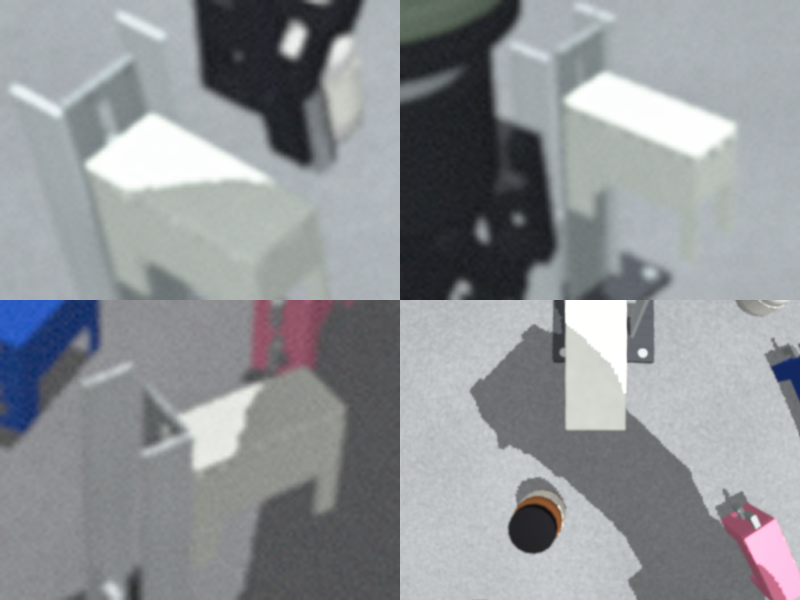

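```bash
python3 - <<'E'
from h import *
np.set_printoptions(precision=4,suppress=True)
f=bot.grab_frame('side');c=np.array([.6372,.2125]);y=-.106;ux=np.array([np.cos(y),np.sin(y)]);uy=np.array([-ux[1],ux[0]])
for dz in(0,.002,.008):
    q=[np.r_[c-.0005*ux+s*.02*uy-a*ux,.168+dz] for s in(1,-1) for a in(0,.1)]
    q+= [np.r_[c+s*.02*uy,.2] for s in(1,-1)]
    print(dz,((proj(f,q)-[130,220])/.28))
E
```

```text
0 [[ 81.112  160.2267]
 [248.333  252.2861]
 [147.0167 109.3201]
 [312.082  195.6467]
 [ 64.4367 107.0268]
 [132.6932  56.4615]]
0.002 [[ 80.1464 157.0151]
 [247.6223 249.07  ]
 [146.193  106.1249]
 [311.5082 192.4377]
 [ 64.4367 107.0268]
 [132.6932  56.4615]]
0.008 [[ 77.2294 147.3127]
 [245.4743 239.3502]
 [143.7052  96.4742]
 [309.7745 182.7422]
 [ 64.4367 107.0268]
 [132.6932  56.4615]]
```

The final view shows the bracket hung like the fitted one. Its top sits at home height (within about 1 mm after referencing to the strip edge), and nothing else has been moved. Handing in.

```bash
python3 -c "
from workcell import bot
print(bot.job_done())"
```

```text
the job is handed in; nothing more can be done
None
```

The bracket hangs by both hooks on the empty upright, pressed to its hard stop with about 19 N. A light lift test showed the catch holding, and I released it and handed the job in. My first grasp came down on the bracket's top plate with about 31 N before I corrected it; the bracket was not disturbed.

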